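Find the rocking jar lid and push it home

TASK

One of the four storage jars has a lid that is not down properly: test the lids by pressing lightly on the flat near the edge until you find the one that rocks, then push that lid down by its knob until it sits fully home and level. Do not try the other jars by their knobs, use only the fingertips, and do not lift, tip or shove any jar or disturb the things around them.

Things in the scene. Friction and masses are not known exactly. Their poses are not given: they have to be found in the camera images.
- jar_a: white storage jar, one of four alike: round body 103 mm across, light wooden lid 108 mm across, about 0.9 kg, standing loose. Origin: centre of its underside; z up. Hand made: the lids' flat tops lie 90 to 95 mm above the underside, so height does not tell which is loose. Three lids are tight and cannot move; one, on any of the jars, sits level but 4 mm short of home.
- jar_b: white storage jar, one of four alike: round body 103 mm across, light wooden lid 108 mm across, about 0.9 kg, standing loose. Origin: centre of its underside; z up. Hand made: the lids' flat tops lie 90 to 95 mm above the underside, so height does not tell which is loose. Three lids are tight and cannot move; one, on any of the jars, sits level but 4 mm short of home.
- jar_c: white storage jar, one of four alike: round body 103 mm across, light wooden lid 108 mm across, about 0.9 kg, standing loose. Origin: centre of its underside; z up. Hand made: the lids' flat tops lie 90 to 95 mm above the underside, so height does not tell which is loose. Three lids are tight and cannot move; one, on any of the jars, sits level but 4 mm short of home.
- jar_d: white storage jar, one of four alike: round body 103 mm across, light wooden lid 108 mm across, about 0.9 kg, standing loose. Origin: centre of its underside; z up. Hand made: the lids' flat tops lie 90 to 95 mm above the underside, so height does not tell which is loose. Three lids are tight and cannot move; one, on any of the jars, sits level but 4 mm short of home.
- knob_a: wooden knob on the lid of jar_a, 22 mm across, 19 mm tall. Origin: its foot, mid-lid on the flat top (11 to 54 mm out); z: the lid's axis; moves with the lid. A loose lid, pressed with 3 to 5 N on the flat 40 mm out on any side, tips by about 0.08 rad (3 mm) and springs back level; pressed on the knob with over 8 N (15 is plenty) it slides down 4 mm and stays.
- knob_b: wooden knob on the lid of jar_b, 22 mm across, 19 mm tall. Origin: its foot, mid-lid on the flat top (11 to 54 mm out); z: the lid's axis; moves with the lid. A loose lid, pressed with 3 to 5 N on the flat 40 mm out on any side, tips by about 0.08 rad (3 mm) and springs back level; pressed on the knob with over 8 N (15 is plenty) it slides down 4 mm and stays.
- knob_c: wooden knob on the lid of jar_c, 22 mm across, 19 mm tall. Origin: its foot, mid-lid on the flat top (11 to 54 mm out); z: the lid's axis; moves with the lid. A loose lid, pressed with 3 to 5 N on the flat 40 mm out on any side, tips by about 0.08 rad (3 mm) and springs back level; pressed on the knob with over 8 N (15 is plenty) it slides down 4 mm and stays.
- knob_d: wooden knob on the lid of jar_d, 22 mm across, 19 mm tall. Origin: its foot, mid-lid on the flat top (11 to 54 mm out); z: the lid's axis; moves with the lid. A loose lid, pressed with 3 to 5 N on the flat 40 mm out on any side, tips by about 0.08 rad (3 mm) and springs back level; pressed on the knob with over 8 N (15 is plenty) it slides down 4 mm and stays.
- spice_jar_2: glass spice jar with green cap, 46 mm across, 106 mm tall; a bystander. Origin: centre of its underside.
- spice_jar_1: glass spice jar with green cap, 46 mm across, 106 mm tall; a bystander. Origin: centre of its underside.
- tin: flat round food tin, 86 mm across, 40 mm tall; a bystander. Origin: centre of its underside.
- teaspoon: teaspoon lying flat, 132 mm long; a bystander. Origin: centre of its underside.
There are look-alikes about, which are no part of the job. Leave any blue look-alike of the jar_a alone. What is shaped like the jar_c but turquoise is not meant.

How it is judged (in metres and radians):
On the way, in this order (a step that is already met when the one before it is completed fails the run):
1. the loose lid has been pressed near its edge and has rocked ((angle between the z axis of knob_a and the z axis of jar_a, either way round above 0.035 rad or angle between the z axis of knob_b and the z axis of jar_b, either way round above 0.035 rad or angle between the z axis of knob_c and the z axis of jar_c, either way round above 0.035 rad or angle between the z axis of knob_d and the z axis of jar_d, either way round above 0.035 rad)), for 0.06 s.
2. the loose lid has been pushed home by its knob, level (z of knob_a in the frame of jar_a below 0.0915 m and angle between the z axis of knob_a and the z axis of jar_a, either way round below 0.02 rad and z of knob_b in the frame of jar_b below 0.0965 m and angle between the z axis of knob_b and the z axis of jar_b, either way round below 0.02 rad and z of knob_c in the frame of jar_c below 0.0905 m and angle between the z axis of knob_c and the z axis of jar_c, either way round below 0.02 rad and z of knob_d in the frame of jar_d below 0.0945 m and angle between the z axis of knob_d and the z axis of jar_d, either way round below 0.02 rad and (contact force between the fingers and knob_a above 1 N or contact force between the fingers and knob_b above 1 N or contact force between the fingers and knob_c above 1 N or contact force between the fingers and knob_d above 1 N)), for 0.06 s.
At the end, for the whole second after the job is handed in: All four lids, the one that rocked included, are down within 1.5 mm of home and level with their jars within 0.02 rad; all jars stand still and upright on the worktop within 30 mm of where they stood, as do the bystanders (z of knob_a in the frame of jar_a below 0.0915 m and angle between the z axis of knob_a and the z axis of jar_a, either way round below 0.02 rad and z of knob_b in the frame of jar_b below 0.0965 m and angle between the z axis of knob_b and the z axis of jar_b, either way round below 0.02 rad and z of knob_c in the frame of jar_c below 0.0905 m and angle between the z axis of knob_c and the z axis of jar_c, either way round below 0.02 rad and z of knob_d in the frame of jar_d below 0.0945 m and angle between the z axis of knob_d and the z axis of jar_d, either way round below 0.02 rad and height (world z) of each of jar_a, jar_b, jar_c, jar_d below 0.006 m and angle between each of jar_a, jar_b, jar_c, jar_d's own z axis and vertical below 0.05 rad and distance of each of jar_a, jar_b, jar_c, jar_d, spice_jar_2, spice_jar_1, tin, teaspoon from where it was at the start of the episode below 0.03 m and linear speed of each of jar_a, jar_b, jar_c, jar_d below 0.02 m/s); the robot touches nothing.
It fails at once if the knob of a jar whose lid is tight was pushed (over 2 N) while the loose lid was not yet home (((contact force between anything else and knob_a above 2 N and (z of knob_a in the frame of jar_a below 0.0915 m and angle between the z axis of knob_a and the z axis of jar_a, either way round below 0.02 rad)) or (contact force between anything else and knob_b above 2 N and (z of knob_b in the frame of jar_b below 0.0965 m and angle between the z axis of knob_b and the z axis of jar_b, either way round below 0.02 rad)) or (contact force between anything else and knob_c above 2 N and (z of knob_c in the frame of jar_c below 0.0905 m and angle between the z axis of knob_c and the z axis of jar_c, either way round below 0.02 rad)) or (contact force between anything else and knob_d above 2 N and (z of knob_d in the frame of jar_d below 0.0945 m and angle between the z axis of knob_d and the z axis of jar_d, either way round below 0.02 rad))) and not ((z of knob_a in the frame of jar_a below 0.0915 m and angle between the z axis of knob_a and the z axis of jar_a, either way round below 0.02 rad) and (z of knob_b in the frame of jar_b below 0.0965 m and angle between the z axis of knob_b and the z axis of jar_b, either way round below 0.02 rad) and (z of knob_c in the frame of jar_c below 0.0905 m and angle between the z axis of knob_c and the z axis of jar_c, either way round below 0.02 rad) and (z of knob_d in the frame of jar_d below 0.0945 m and angle between the z axis of knob_d and the z axis of jar_d, either way round below 0.02 rad))).
It fails at once if a jar was lifted (over 10 mm), tipped (over 0.2 rad) or shoved (over 30 mm) (height (world z) of any of jar_a, jar_b, jar_c, jar_d above 0.01 m or angle between any of jar_a, jar_b, jar_c, jar_d's own z axis and vertical above 0.2 rad or distance of any of jar_a, jar_b, jar_c, jar_d from where it was at the start of the episode above 0.03 m).
It fails at once if a bystander was moved by more than 30 mm (distance of any of spice_jar_2, spice_jar_1, tin, teaspoon from where it was at the start of the episode above 0.03 m).
It also fails if it takes over 58 s, if anything falls off the work surface, if the arm or the gripper's body presses on something with over 40 N, if the wrist force passes 120 N, or if a joint passes its speed limit or range.

ROBOT

A 6-joint arm with a two-finger parallel gripper is mounted at the origin on a cart in front of the work surface, level with it; the furniture and walls round the work are solid. World frame = base frame: x ahead of the robot, y to its left, z up, the work surface at z = 0. Lengths are in m, angles in degrees, forces in N, time in s.
With the tool pointing down it reaches from about 0.325 to 0.75 m from the base axis. Payload 7.6 kg.
Tool frame: the origin (TCP) lies midway between the tips of the shut fingers; the grasp point (between the pads) lies 19 mm behind it; z points along the fingers, y is the direction in which the jaws open and shut (so a half turn about z gives the same grasp; the last joint's range is limited). The gripper opens to 85 mm and grips with 20 to 120 N. Pads are 22 mm wide; open, the fingers measure 114 mm over their backs; the gripper's body (76 mm by 85 mm) begins 54 mm behind the grasp point. The pads swing forward as they close: fully open they stand 13 mm farther back than shut.
Start: joints at [-73.298, 2.991, 80.254, -0, 96.75, -4.028], TCP at [0.186, -0.491, 0.231] pointing down, gripper open.
Joint ranges: [-166.34, 166.34], [-52.06, 124.39], [6.96, 135.62], [-60.46, 240.46], [14.63, 156.25], [-167.68, 167.68]. Speed limits (degrees/s): [147.25, 147.25, 172.46, 180, 180, 180].

INTERFACE

Orientations are given as a 3x3 rotation matrix whose columns are the frame's x, y, z axes.
In Python, from station import ctrl, eyes, order gives the robot as it stands.
- The arm moves only by the tool jog_arm, never from a script. Its arguments are lists of equal length, an entry for each row: "xyz": the shift along the tool's x, y, z in m, a list of three; "delta_rot": the turn, a rotation vector about the tool's x, y, z in rad, a list of three; "fingers": the opening, from 0 (shut) to 1 (fully open). In form: {"xyz": [[dx, dy, dz], ...], "delta_rot": [[rx, ry, rz], ...], "fingers": [fingers, ...]}. A call has 1 to 20 rows; each row shifts and turns the commanded pose from where the row before left it, along the tool's axes as they then stand; what a row does not reach is not made up. A row lasts 1/8 s, in which the tool goes at most 62.5 mm and 10.7 degrees, less where a joint would pass 70% of its speed; a pose out of reach is approached as far as the arm can. A call with a gripper value outside its range is refused whole. The fingers move at their own pace and stop on an object; "squeeze" is the grip in N (left out, the last holds). Time passes only in rows, so rows that do not move let the fingers close. It gives the time, the measured TCP pose, the force and the opening at its end, in the units of the state.
- ctrl.state(): the state, without advancing time (a new reading comes with each control period).
- eyes.get_image(name): name is "scene" or "top" or "wrist"; returns (picture, depth): 480x640x3 uint8, blue, green, red; 480x640 float32, m along the optical axis (not along the pixel's ray), 0 where there is no reading.
- eyes.get_calibration(name): a dict with "fx", "fy", "cx", "cy" (pixels), "D" ([k1, k2, p1, p2, k3] as OpenCV has them; the pictures are not rectified), "pose" (4x4, takes a point from camera to world coordinates). Camera axes: x right, y down, z forward; pixel columns grow to the right and rows downward; lengths in m; the calibration is good to about 2 mm. A picture is of the moment at which its call begins: read the wrist's pose just before it. get_calibration takes no time and is no camera call; for the wrist camera it gives the pose at the moment of the call.
- order.finish_job(): hands the job in, once; it reports no verdict.
The state is a dict: "time": time; "q": joint angles; "dq": joint speeds; "tau": joint torques, N m; "position": TCP position; "tool_rot": TCP orientation; "wrist_force": force on the tool from outside, world axes, zero at the start; "moment": the same for the moment, N m; "width": finger opening in m.
Only numpy, scipy, OpenCV 4.12 (cv2) and the standard library are available. Lean on these libraries where they do the work, as an engineer would, in place of code of your own. Each camera call takes 0.05 s, during which the arm holds its last target.

## Working session

There is one attempt and no reset: what is moved stays moved. The work goes in short steps, Python scripts to look and compute and a tool call to move; the robot and the scene stay as the last step left them, time stands still between calls to the robot, and variables do not carry over. Pictures are saved under pics/ and viewed, and the job is handed in when it is done.

Besides the shell and the picture viewer there is one more tool, called after "Call:" as name(argument=value, ...) on one line, values as JSON. jog_arm: Moves the arm, as the interface text tells. Its arguments: {"type":"object","properties":{"xyz":{"type":"array"},"delta_rot":{"type":"array"},"fingers":{"type":"array"},"squeeze":{"type":"number"}},"required":["xyz","delta_rot","fingers"]}

```bash
mkdir -p pics; ls
python3 - <<'E'
from station import ctrl, eyes, order
import cv2, numpy as np
s=ctrl.state()
for k,v in s.items(): print(k,np.round(v,3).tolist())
for n in ["scene","top"]:
    im,d=eyes.get_image(n); c=eyes.get_calibration(n)
    cv2.imwrite(f"pics/{n}0.png",im); np.savez(f"{n}0.npz",im=im,d=d,**c)
    print(n,{k:np.round(v,3).tolist() for k,v in c.items()})
E
```

```text
pics
time 0.0
q [-73.299, 3.027, 80.314, -0.001, 96.749, -4.028]
dq [0.027, -0.053, 0.005, -0.04, -0.059, 0.025]
tau [0.002, -38.166, -36.019, 0.0, 0.006, 0.0]
position [0.186, -0.491, 0.23]
tool_rot [[0.935, 0.354, -0.0], [0.354, -0.935, 0.001], [0.0, -0.002, -1.0]]
wrist_force [0.403, -0.131, 1.083]
moment [0.048, -0.032, -0.006]
width 0.085
scene {'fx': 434.74, 'fy': 434.74, 'cx': 321.584, 'cy': 239.444, 'D': [-0.088, 0.0, 0.0, 0.0, 0.0], 'pose': [[-0.898, -0.197, 0.394, 0.027], [-0.44, 0.377, -0.815, 1.158], [0.012, -0.905, -0.425, 0.593], [0.0, 0.0, 0.0, 1.0]]}
top {'fx': 435.824, 'fy': 435.824, 'cx': 315.616, 'cy': 239.818, 'D': [-0.013, 0.0, 0.0, 0.0, 0.0], 'pose': [[0.001, -0.991, 0.137, 0.351], [-1.0, -0.002, -0.008, 0.174], [0.008, -0.137, -0.991, 1.166], [0.0, 0.0, 0.0, 1.0]]}
```

View pics/scene0.png

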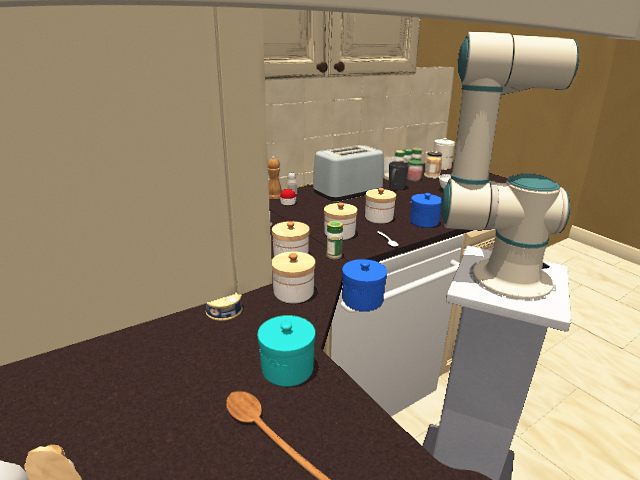

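View pics/top0.png

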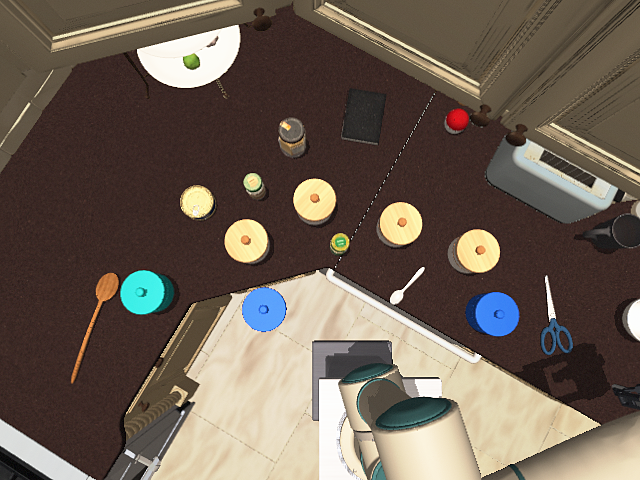

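The top view shows four wooden-lidded white jars at pixels (247,241), (315,201), (400,224) and (475,250). These match the description. The turquoise jar at (145,292) and the blue ones at (264,310) and (495,314) are look-alikes. The bystanders show as a spice jar at (340,243), another at (254,185), the tin at (197,202) and the teaspoon at (407,286).

```bash
cat > h.py <<'E'
import cv2, numpy as np
def ray(c,uv):
    K=np.array([[c['fx'],0,c['cx']],[0,c['fy'],c['cy']],[0,0,1]])
    p=cv2.undistortPoints(np.array(uv,float).reshape(-1,1,2),K,np.array(c['D'],float)).reshape(-1,2)
    P=c['pose']; return P[:3,3],np.c_[p,np.ones(len(p))]@P[:3,:3].T, p
def onplane(c,uv,z):
    o,r,_=ray(c,uv); return o+r*((z-o[2])/r[:,2])[:,None]
def pts(c,d,uv):
    uv=np.array(uv); _,r,_=ray(c,uv); z=d[uv[:,1],uv[:,0]]
    return c['pose'][:3,3]+r*z[:,None]
def load(n):
    f=np.load(n); return f['im'],f['d'],{k:f[k] for k in f.files if k not in('im','d')}
E
python3 - <<'E'
from h import *
im,d,c=load('top0.npz')
hsv=cv2.cvtColor(im,cv2.COLOR_BGR2HSV)
m=cv2.inRange(hsv,(12,50,150),(28,190,255)); m[:150]=0;m[285:]=0
m=cv2.morphologyEx(m,cv2.MORPH_OPEN,np.ones((3,3)))
out=cv2.resize(im[150:340,100:560],None,fx=1.7,fy=1.7)
for ct in sorted(cv2.findContours(m,0,2)[0],key=lambda k:cv2.boundingRect(k)[0]):
    if cv2.contourArea(ct)<700: continue
    (u,v),(a,b),_=cv2.fitEllipse(cv2.convexHull(ct))
    mm=np.zeros_like(m); cv2.drawContours(mm,[ct],-1,1,-1)
    yy,xx=np.nonzero(cv2.erode(mm,np.ones((5,5)))); P=pts(c,d,np.c_[xx,yy])
    zt=np.median(P[:,2]); C=onplane(c,[[u,v]],zt)[0]
    # knob: orange darker spot
    k=cv2.inRange(hsv,(3,90,90),(14,255,230)); x,y,w,h=cv2.boundingRect(ct)
    k2=np.zeros_like(k);k2[y:y+h,x:x+w]=k[y:y+h,x:x+w]; yy,xx=np.nonzero(k2&(mm*255))
    kc=(np.median(xx),np.median(yy)); K=onplane(c,[kc],zt+.016)[0]
    print('px',np.round([u,v],1),'axes',np.round([a,b],1),'ztop %.4f'%zt,'C',np.round(C,4),'knob px',kc,'K',np.round(K,4),'r,az',np.hypot(C[0],C[1]).round(3),np.degrees(np.arctan2(C[1],C[0])).round(1), 'zmax',np.sort(P[:,2])[-5:].mean().round(3))
cv2.imwrite('pics/crop1.png',out)
for n,uv in dict(spiceA=(340,242),spiceB=(253,184),tin=(197,202),blue=(264,309),blue2=(497,313),edge1=(328,272),edge2=(478,357)).items():
    print(n,pts(c,d,[uv])[0].round(3))
E
```

```text
px [244.7 240.8] axes [41.  42.8] ztop 0.0939 C [0.4963 0.3409 0.0939] knob px (np.float64(245.0), np.float64(242.0)) K [0.4911 0.3376 0.1099] r,az 0.602 34.5 zmax 1.166
px [314.4 199.8] axes [40.5 42. ] ztop 0.0941 C [0.6007 0.1681 0.0941] knob px (np.float64(316.0), np.float64(201.0)) K [0.5939 0.1642 0.1101] r,az 0.624 15.6 zmax 0.746
px [399.7 223.1] axes [40.1 42.6] ztop 0.0914 C [ 0.5421 -0.0459  0.0914] knob px (np.float64(399.0), np.float64(224.0)) K [ 0.537  -0.0409  0.1074] r,az 0.544 -4.8 zmax 0.113
px [477.3 250.8] axes [40.5 44.5] ztop 0.0968 C [ 0.472  -0.2362  0.0968] knob px (np.float64(476.0), np.float64(251.0)) K [ 0.4696 -0.2268  0.1128] r,az 0.528 -26.6 zmax 0.748
spiceA [0.492 0.105 0.109]
spiceB [0.637 0.321 0.111]
tin [0.607 0.478 0.036]
blue [0.33  0.288 0.112]
blue2 [ 0.32  -0.271  0.11 ]
edge1 [ 0.434  0.126 -0.146]
edge2 [ 0.185 -0.315 -0.144]
```

View pics/crop1.png

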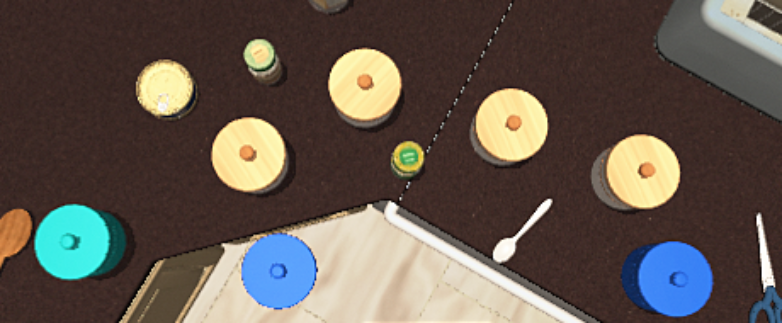

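Run:
```python
from h import *
for n in ['top0.npz']:
    im,d,c=load(n)
    yy,xx=np.nonzero(d>0); P=pts(c,d,np.c_[xx,yy])
    for q in [(.494,.339),(.598,.167),(.540,-.045),(.471,-.233)]:
        s=(np.hypot(P[:,0]-q[0],P[:,1]-q[1])<.075)&(P[:,2]>.08)&(P[:,2]<.13)
        A=P[s]; zt=np.median(A[:,2])
        L=A[abs(A[:,2]-zt)<.005]; (x,y),r=cv2.minEnclosingCircle(L[:,:2].astype(np.float32))
        b=(L[:,:2].max(0)+L[:,:2].min(0))/2
        k=A[(A[:,2]>zt+.011)]; k=k[np.hypot(*(k[:,:2]-L[:,:2].mean(0)).T)<.03]
        print('zt %.4f n %d std %.4f'%(zt,len(L),L[:,2].std()),'circ',round(x,4),round(y,4),round(r,4),'bbox',b.round(4),'mean',L[:,:2].mean(0).round(4),'knob',len(k),k.mean(0).round(4))
    for uv in [(430,50),(330,15),(520,130),(261,20),(550,170),(100,20)]: print(uv,pts(c,d,[uv])[0].round(3))
```

```text
zt 0.0938 n 1380 std 0.0019 circ 0.4986 0.3389 0.0543 bbox [0.4989 0.3392] mean [0.4981 0.3386] knob 61 [0.4983 0.3385 0.1118]
zt 0.0939 n 1313 std 0.0019 circ 0.604 0.1687 0.0543 bbox [0.6035 0.1691] mean [0.6029 0.1689] knob 62 [0.6032 0.169  0.1119]
zt 0.0913 n 1343 std 0.0019 circ 0.544 -0.048 0.054 bbox [ 0.5444 -0.0474] mean [ 0.5432 -0.0476] knob 58 [ 0.5433 -0.0478  0.1095]
zt 0.0965 n 1390 std 0.0020 circ 0.4737 -0.2385 0.0548 bbox [ 0.4745 -0.2376] mean [ 0.4734 -0.2376] knob 65 [ 0.4736 -0.237   0.1145]
(430, 50) [ 0.717 -0.     0.57 ]
(330, 15) [0.799 0.146 0.532]
(520, 130) [ 0.615 -0.152  0.519]
(261, 20) [0.792 0.256 0.529]
(550, 170) [ 0.654 -0.386  0.181]
(100, 20) [0.765 0.491 0.568]
```

Call:
jog_arm(xyz=[[0,0,0],[0,0,0],[0,0,0],[0,0,0],[0.031,-0.0317,0.003],[0.031,-0.0317,0.003],[0.031,-0.0317,0.003],[0.031,-0.0317,0.003],[0.031,-0.0317,0.003],[0.031,-0.0317,0.003],[0.031,-0.0317,0.003],[0.031,-0.0317,0.003],[0,0,0],[0,0,0]], delta_rot=[[0,0,0.0905],[0,0,0.0905],[0,0,0.0905],[0,0,0.0905],[0,0,0],[0,0,0],[0,0,0],[0,0,0],[0,0,0],[0,0,0],[0,0,0],[0,0,0],[0,0,0],[0,0,0]], fingers=[0,0,0,0,0,0,0,0,0,0,0,0,0,0])

```text
time: 1.85
position: [0.4336, -0.2376, 0.207]
tool_rot: [[1.0, 0.0, -0.001], [0.0, -1.0, 0.0], [-0.001, -0.0, -1.0]]
wrist_force: [-0.4, -0.2, 0.6]
width: -0.0003
```

Call:
jog_arm(xyz=[[0,0,0.025],[0,0,0.025],[0,0,0.025],[0,0,0.02],[0,0,0.007],[0,0,0],[0,0,0]], delta_rot=[[0,0,0],[0,0,0],[0,0,0],[0,0,0],[0,0,0],[0,0,0],[0,0,0]], fingers=[0,0,0,0,0,0,0])

```text
time: 2.72
position: [0.4342, -0.2381, 0.1064]
tool_rot: [[1.0, -0.001, 0.002], [-0.001, -1.0, -0.001], [0.002, 0.001, -1.0]]
wrist_force: [-0.4, -0.3, -0.8]
width: -0.0001
```

Run:
```python
from station import ctrl, eyes
import cv2, numpy as np
s=ctrl.state(); print(s['position'],s['wrist_force'])
im,d=eyes.get_image('wrist'); cv2.imwrite('pics/w1.png',im)
```

```text
[ 0.43423272 -0.23805041  0.10642496] [-0.35421885 -0.34186233 -0.84313141]
```

View pics/w1.png

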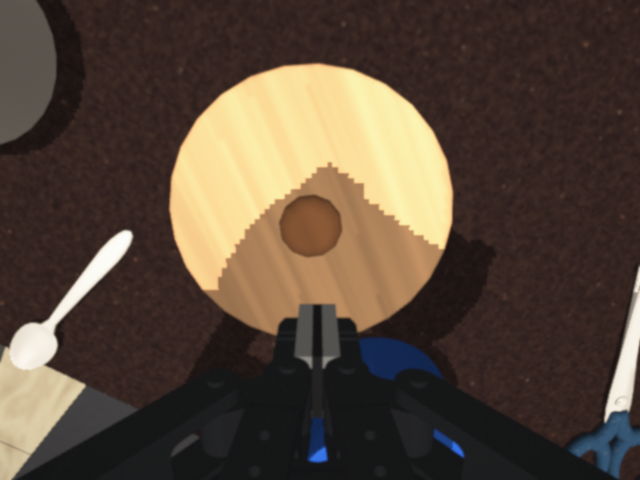

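The wrist view shows the closed fingertips at (318,310), over the lid's near edge and clear of the knob at (311,226). I'll descend in small steps.

Call:
jog_arm(xyz=[[0,0,0.002],[0,0,0.002],[0,0,0.002],[0,0,0.001],[0,0,0]], delta_rot=[[0,0,0],[0,0,0],[0,0,0],[0,0,0],[0,0,0]], fingers=[0,0,0,0,0])

```text
time: 3.4
position: [0.4339, -0.2375, 0.0982]
tool_rot: [[1.0, -0.0, -0.0], [-0.0, -1.0, 0.0], [-0.0, -0.0, -1.0]]
wrist_force: [0.5, 0.4, 0.1]
width: 0.0002
```

Call:
jog_arm(xyz=[[0,0,0.001],[0,0,0]], delta_rot=[[0,0,0],[0,0,0]], fingers=[0,0])

```text
time: 3.65
position: [0.4339, -0.2375, 0.0972]
tool_rot: [[1.0, -0.0, -0.0], [-0.0, -1.0, 0.0], [-0.0, -0.0, -1.0]]
wrist_force: [-0.2, -0.7, 0.2]
width: 0.0001
```

Call:
jog_arm(xyz=[[0,0,0.001],[0,0,0]], delta_rot=[[0,0,0],[0,0,0]], fingers=[0,0])

```text
time: 3.9
position: [0.4339, -0.2375, 0.0962]
tool_rot: [[1.0, -0.0, -0.0], [-0.0, -1.0, -0.0], [-0.0, 0.0, -1.0]]
wrist_force: [0.2, -0.4, -0.0]
width: 0.0002
```

Call:
jog_arm(xyz=[[0,0,0.0007],[0,0,0]], delta_rot=[[0,0,0],[0,0,0]], fingers=[0,0])

```text
time: 4.15
position: [0.4339, -0.2374, 0.0955]
tool_rot: [[1.0, -0.0, -0.0], [-0.0, -1.0, 0.0], [-0.0, -0.0, -1.0]]
wrist_force: [0.2, -0.3, 0.7]
width: 0.0001
```

Call:
jog_arm(xyz=[[0,0,0.0007],[0,0,0]], delta_rot=[[0,0,0],[0,0,0]], fingers=[0,0])

```text
time: 4.4
position: [0.434, -0.2375, 0.0951]
tool_rot: [[1.0, -0.0, 0.0], [-0.0, -1.0, -0.0], [0.0, 0.0, -1.0]]
wrist_force: [-0.8, 0.3, 0.8]
width: -0.0002
```

Call:
jog_arm(xyz=[[0,0,0.0005],[0,0,0]], delta_rot=[[0,0,0],[0,0,0]], fingers=[0,0])

```text
time: 4.65
position: [0.434, -0.2376, 0.095]
tool_rot: [[1.0, -0.0, 0.0], [-0.0, -1.0, -0.0], [0.0, 0.0, -1.0]]
wrist_force: [-2.4, 1.5, 4.8]
width: 0.0002
```

Call:
jog_arm(xyz=[[0,0,0.0005],[0,0,0]], delta_rot=[[0,0,0],[0,0,0]], fingers=[0,0])

```text
time: 4.9
position: [0.434, -0.2376, 0.095]
tool_rot: [[1.0, -0.0, 0.0], [-0.0, -1.0, -0.0], [0.0, 0.0, -1.0]]
wrist_force: [-3.9, 2.1, 8.9]
width: 0.0
```

This lid stopped dead at z 0.095, with force rising at about 8 N/mm, so it is tight. Next jar, at (0.543,-0.048).

Call:
jog_arm(xyz=[[0,0,-0.025],[0,0,-0.025],[0,0,-0.025],[0.014,-0.0379,0],[0.014,-0.0379,0],[0.014,-0.0379,0],[0.014,-0.0379,0],[0.014,-0.0379,0],[0,0,0],[0,0,0.025],[0,0,0.025],[0,0,0.015],[0,0,0.005],[0,0,0],[0,0,0]], delta_rot=[[0,0,0],[0,0,0],[0,0,0],[0,0,0],[0,0,0],[0,0,0],[0,0,0],[0,0,0],[0,0,0],[0,0,0],[0,0,0],[0,0,0],[0,0,0],[0,0,0],[0,0,0]], fingers=[0,0,0,0,0,0,0,0,0,0,0,0,0,0,0])

```text
time: 6.78
position: [0.5045, -0.0482, 0.0999]
tool_rot: [[1.0, -0.0, 0.002], [-0.0, -1.0, -0.0], [0.002, 0.0, -1.0]]
wrist_force: [0.0, -0.5, -0.1]
width: -0.0003
```

Call:
jog_arm(xyz=[[0,0,0.003],[0,0,0.003],[0,0,0.001],[0,0,0]], delta_rot=[[0,0,0],[0,0,0],[0,0,0],[0,0,0]], fingers=[0,0,0,0])

```text
time: 7.28
position: [0.5039, -0.048, 0.0918]
tool_rot: [[1.0, -0.0, -0.0], [-0.0, -1.0, -0.0], [-0.0, 0.0, -1.0]]
wrist_force: [0.8, -1.0, 1.3]
width: 0.0002
```

Call:
jog_arm(xyz=[[0,0,0.0007],[0,0,0]], delta_rot=[[0,0,0],[0,0,0]], fingers=[0,0])

```text
time: 7.52
position: [0.504, -0.048, 0.0912]
tool_rot: [[1.0, -0.0, 0.0], [-0.0, -1.0, -0.0], [0.0, 0.0, -1.0]]
wrist_force: [-0.1, 0.5, 0.1]
width: 0.0001
```

Call:
jog_arm(xyz=[[0,0,0.0007],[0,0,0]], delta_rot=[[0,0,0],[0,0,0]], fingers=[0,0])

```text
time: 7.78
position: [0.5039, -0.048, 0.0904]
tool_rot: [[1.0, -0.0, -0.0], [-0.0, -1.0, -0.0], [-0.0, 0.0, -1.0]]
wrist_force: [0.1, -0.5, -1.4]
width: 0.0002
```

Call:
jog_arm(xyz=[[0,0,0.0007],[0,0,0]], delta_rot=[[0,0,0],[0,0,0]], fingers=[0,0])

```text
time: 8.02
position: [0.504, -0.048, 0.0901]
tool_rot: [[1.0, -0.0, 0.0], [-0.0, -1.0, -0.0], [0.0, 0.0, -1.0]]
wrist_force: [-1.1, 0.0, 2.8]
width: -0.0
```

Call:
jog_arm(xyz=[[0,0,0.0005],[0,0,0]], delta_rot=[[0,0,0],[0,0,0]], fingers=[0,0])

```text
time: 8.28
position: [0.504, -0.048, 0.0901]
tool_rot: [[1.0, -0.0, 0.0], [-0.0, -1.0, -0.0], [0.0, 0.0, -1.0]]
wrist_force: [-3.4, 0.2, 6.1]
width: 0.0004
```

Call:
jog_arm(xyz=[[0,0,0.0005],[0,0,0]], delta_rot=[[0,0,0],[0,0,0]], fingers=[0,0])

```text
time: 8.52
position: [0.504, -0.048, 0.09]
tool_rot: [[1.0, -0.0, 0.0], [-0.0, -1.0, -0.0], [0.0, 0.0, -1.0]]
wrist_force: [-5.6, 0.3, 9.3]
width: 0.0001
```

Tight as well, at z 0.090. Next jar, at (0.603,0.169).

Call:
jog_arm(xyz=[[0,0,-0.025],[0,0,-0.025],[0,0,-0.025],[0.01,-0.0362,0],[0.01,-0.0362,0],[0.01,-0.0362,0],[0.01,-0.0362,0],[0.01,-0.0362,0],[0.01,-0.0362,0],[0,0,0],[0,0,0.025],[0,0,0.025],[0,0,0.012],[0,0,0.005],[0,0,0.002],[0,0,0],[0,0,0]], delta_rot=[[0,0,0],[0,0,0],[0,0,0],[0,0,0],[0,0,0],[0,0,0],[0,0,0],[0,0,0],[0,0,0],[0,0,0],[0,0,0],[0,0,0],[0,0,0],[0,0,0],[0,0,0],[0,0,0],[0,0,0]], fingers=[0,0,0,0,0,0,0,0,0,0,0,0,0,0,0,0,0])

```text
time: 10.65
position: [0.5643, 0.1693, 0.0955]
tool_rot: [[1.0, -0.0, 0.001], [-0.0, -1.0, 0.0], [0.001, -0.0, -1.0]]
wrist_force: [-0.7, 0.1, -0.9]
width: -0.0002
```

Call:
jog_arm(xyz=[[0,0,0.0007],[0,0,0]], delta_rot=[[0,0,0],[0,0,0]], fingers=[0,0])

```text
time: 10.9
position: [0.564, 0.1692, 0.0941]
tool_rot: [[1.0, -0.0, 0.0], [-0.0, -1.0, -0.0], [0.0, 0.0, -1.0]]
wrist_force: [-0.1, 0.3, -0.3]
width: 0.0001
```

Call:
jog_arm(xyz=[[0,0,0.0007],[0,0,0]], delta_rot=[[0,0,0],[0,0,0]], fingers=[0,0])

```text
time: 11.15
position: [0.5639, 0.1692, 0.0933]
tool_rot: [[1.0, -0.0, -0.0], [-0.0, -1.0, -0.0], [-0.0, 0.0, -1.0]]
wrist_force: [0.2, 0.3, -0.3]
width: -0.0002
```

Call:
jog_arm(xyz=[[0,0,0.0006],[0,0,0]], delta_rot=[[0,0,0],[0,0,0]], fingers=[0,0])

```text
time: 11.4
position: [0.564, 0.1692, 0.0928]
tool_rot: [[1.0, -0.0, 0.0], [-0.0, -1.0, -0.0], [0.0, 0.0, -1.0]]
wrist_force: [-0.2, 0.3, 1.2]
width: 0.0001
```

Call:
jog_arm(xyz=[[0,0,0.0005],[0,0,0]], delta_rot=[[0,0,0],[0,0,0]], fingers=[0,0])

```text
time: 11.65
position: [0.564, 0.1692, 0.0923]
tool_rot: [[1.0, -0.0, -0.0], [-0.0, -1.0, -0.0], [-0.0, 0.0, -1.0]]
wrist_force: [-1.0, -0.1, 1.4]
width: -0.0002
```

Call:
jog_arm(xyz=[[0,0,0.0005],[0,0,0]], delta_rot=[[0,0,0],[0,0,0]], fingers=[0,0])

```text
time: 11.9
position: [0.5639, 0.1692, 0.0918]
tool_rot: [[1.0, -0.0, -0.0], [-0.0, -1.0, -0.0], [-0.0, 0.0, -1.0]]
wrist_force: [-2.0, -0.9, 1.8]
width: 0.0
```

Call:
jog_arm(xyz=[[0,0,0.0005],[0,0,0]], delta_rot=[[0,0,0],[0,0,0]], fingers=[0,0])

```text
time: 12.15
position: [0.5639, 0.1692, 0.0913]
tool_rot: [[1.0, -0.0, -0.0], [-0.0, -1.0, -0.0], [-0.0, 0.0, -1.0]]
wrist_force: [-3.1, -0.5, 3.4]
width: -0.0
```

Call:
jog_arm(xyz=[[0,0,0.0005],[0,0,0]], delta_rot=[[0,0,0],[0,0,0]], fingers=[0,0])

```text
time: 12.4
position: [0.5639, 0.1692, 0.0908]
tool_rot: [[1.0, -0.0, -0.0], [-0.0, -1.0, -0.0], [-0.0, 0.0, -1.0]]
wrist_force: [-3.9, 0.5, 4.2]
width: -0.0001
```

Call:
jog_arm(xyz=[[0,0,0.0005],[0,0,0]], delta_rot=[[0,0,0],[0,0,0]], fingers=[0,0])

```text
time: 12.65
position: [0.5639, 0.1692, 0.0903]
tool_rot: [[1.0, -0.0, -0.0], [-0.0, -1.0, -0.0], [-0.0, 0.0, -1.0]]
wrist_force: [-4.3, 0.2, 3.7]
width: -0.0002
```

This lid gives: about 2.5 mm of travel with force slowly rising to about 4 N. I'll take a picture while it is tipped to check.

Run:
```python
from station import ctrl, eyes
import cv2, numpy as np
im,d=eyes.get_image('scene'); a=cv2.imread('pics/scene0.png')
f=lambda x:cv2.resize(x[185:270,290:390],None,fx=4,fy=4,interpolation=2)
cv2.imwrite('pics/cmp.png',np.hstack([f(a),f(im)]))
s=ctrl.state(); print(s['position'],s['wrist_force'])
```

```text
[0.56391394 0.16918722 0.09033479] [-5.15501523  0.37192949  4.28514961]
```

View pics/cmp.png

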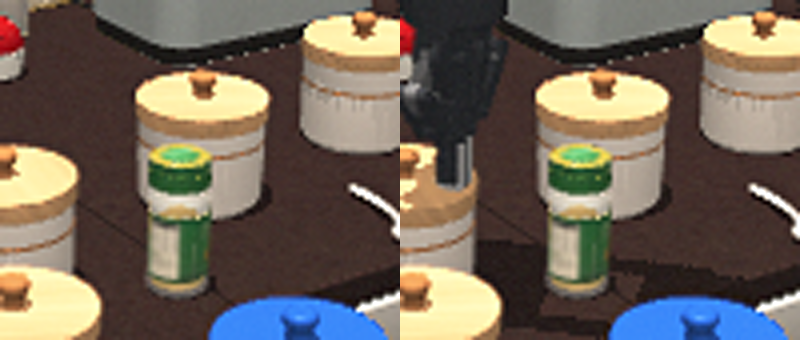

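Run:
```python
from station import ctrl, eyes
import cv2, numpy as np
im,d=eyes.get_image('scene'); a=cv2.imread('pics/scene0.png')
f=lambda x:cv2.resize(x[210:275,255:330],None,fx=5,fy=5,interpolation=2)
cv2.imwrite('pics/cmp2.png',np.hstack([f(a),f(im)]))
```

```text
(no output)
```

View pics/cmp2.png

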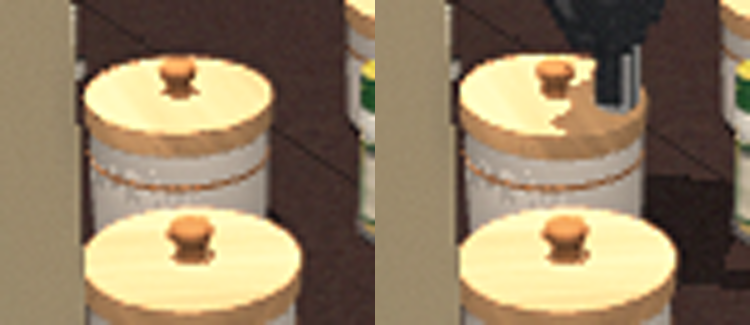

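In the right-hand crop the lid dips under the finger: its right rim is lower and the knob leans. So this is the loose lid. I'll press another 0.5 mm to be sure of the rock, then lift and move over its knob.

Call:
jog_arm(xyz=[[0,0,0.0004],[0,0,0],[0,0,-0.01],[0,0,-0.02],[0,0,-0.02],[0.02,0,0],[0.0192,0,0],[0,0,0],[0,0,0]], delta_rot=[[0,0,0],[0,0,0],[0,0,0],[0,0,0],[0,0,0],[0,0,0],[0,0,0],[0,0,0],[0,0,0]], fingers=[0,0,0,0,0,0,0,0,0])

```text
time: 13.88
position: [0.6029, 0.1692, 0.1398]
tool_rot: [[1.0, -0.0, -0.0], [-0.0, -1.0, -0.0], [-0.0, 0.0, -1.0]]
wrist_force: [-0.5, -0.4, -0.1]
width: 0.0
```

Run:
```python
from station import ctrl, eyes
import cv2, numpy as np
s=ctrl.state(); print(s['position'],s['wrist_force'])
im,d=eyes.get_image('wrist'); im2,_=eyes.get_image('scene')
cv2.imwrite('pics/w2.png',np.hstack([cv2.resize(im[100:440,100:540],(440,340)),cv2.resize(im2[205:275,250:330],(360,340),interpolation=2)]))
```

```text
[0.60290468 0.16917344 0.13975075] [-0.53047088 -0.37252575 -0.06781714]
```

View pics/w2.png

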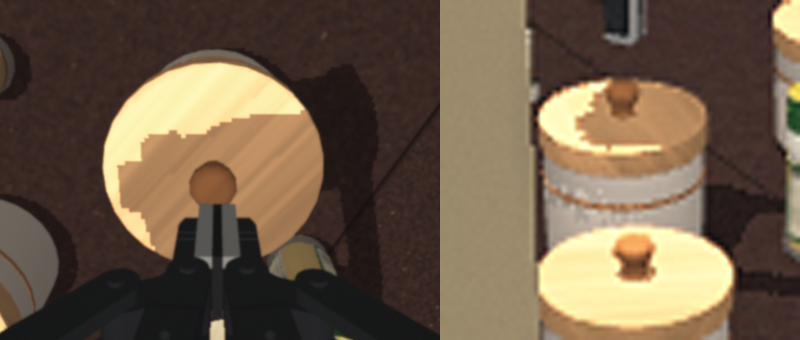

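The lid is level again and the closed fingertips are centred over its knob (crop (213,183), tip at (216,205)). Pressing the knob now.

Call:
jog_arm(xyz=[[0,0,0.015],[0,0,0.01],[0,0,0.001],[0,0,0.001],[0,0,0.001],[0,0,0]], delta_rot=[[0,0,0],[0,0,0],[0,0,0],[0,0,0],[0,0,0],[0,0,0]], fingers=[0,0,0,0,0,0])

```text
time: 14.72
position: [0.6032, 0.1692, 0.112]
tool_rot: [[1.0, -0.0, 0.0], [-0.0, -1.0, -0.0], [0.0, 0.0, -1.0]]
wrist_force: [-0.6, -0.0, 0.0]
width: 0.0003
```

Call:
jog_arm(xyz=[[0,0,0.0008],[0,0,0]], delta_rot=[[0,0,0],[0,0,0]], fingers=[0,0])

```text
time: 14.98
position: [0.6034, 0.1692, 0.1117]
tool_rot: [[1.0, -0.0, 0.001], [-0.0, -1.0, 0.0], [0.001, -0.0, -1.0]]
wrist_force: [-1.6, -0.6, 3.3]
width: 0.0003
```

Call:
jog_arm(xyz=[[0,0,0.0008],[0,0,0]], delta_rot=[[0,0,0],[0,0,0]], fingers=[0,0])

```text
time: 15.22
position: [0.6035, 0.1692, 0.1113]
tool_rot: [[1.0, -0.0, 0.001], [-0.0, -1.0, 0.0], [0.001, -0.0, -1.0]]
wrist_force: [-1.1, -0.7, 6.2]
width: 0.0003
```

Call:
jog_arm(xyz=[[0,0,0.001],[0,0,0.001],[0,0,0]], delta_rot=[[0,0,0],[0,0,0],[0,0,0]], fingers=[0,0,0])

```text
time: 15.6
position: [0.6035, 0.1692, 0.1094]
tool_rot: [[1.0, -0.0, 0.001], [-0.0, -1.0, 0.0], [0.001, -0.0, -1.0]]
wrist_force: [-2.6, -1.3, 6.2]
width: -0.0001
```

Call:
jog_arm(xyz=[[0,0,0.001],[0,0,0.0005],[0,0,0]], delta_rot=[[0,0,0],[0,0,0],[0,0,0]], fingers=[0,0,0])

```text
time: 15.98
position: [0.6035, 0.1692, 0.1081]
tool_rot: [[1.0, -0.0, 0.001], [-0.0, -1.0, 0.0], [0.001, -0.0, -1.0]]
wrist_force: [-2.2, -1.0, 5.9]
width: 0.0001
```

Call:
jog_arm(xyz=[[0,0,0.0007],[0,0,0]], delta_rot=[[0,0,0],[0,0,0]], fingers=[0,0])

```text
time: 16.23
position: [0.6035, 0.1692, 0.1079]
tool_rot: [[1.0, -0.0, 0.001], [-0.0, -1.0, 0.0], [0.001, -0.0, -1.0]]
wrist_force: [-4.6, -0.2, 8.6]
width: -0.0
```

Call:
jog_arm(xyz=[[0,0,0.0007],[0,0,0]], delta_rot=[[0,0,0],[0,0,0]], fingers=[0,0])

```text
time: 16.48
position: [0.6035, 0.1692, 0.1078]
tool_rot: [[1.0, -0.0, 0.002], [-0.0, -1.0, 0.0], [0.002, -0.0, -1.0]]
wrist_force: [-5.5, -1.5, 13.1]
width: -0.0001
```

Call:
jog_arm(xyz=[[0,0,0.0007],[0,0,0],[0,0,0]], delta_rot=[[0,0,0],[0,0,0],[0,0,0]], fingers=[0,0,0])

```text
time: 16.85
position: [0.6035, 0.1693, 0.1077]
tool_rot: [[1.0, -0.0, 0.002], [-0.0, -1.0, 0.0], [0.002, -0.0, -1.0]]
wrist_force: [-6.9, -1.8, 14.6]
width: 0.0001
```

Call:
jog_arm(xyz=[[0,0,-0.005],[0,0,-0.02],[0,0,-0.03],[0,0,-0.02],[-0.03,0.03,0],[-0.04,0.04,0],[-0.04,0.04,0],[-0.03,0.03,0],[0,0,0],[0,0,0]], delta_rot=[[0,0,0],[0,0,0],[0,0,0],[0,0,0],[0,0,0],[0,0,0],[0,0,0],[0,0,0],[0,0,0],[0,0,0]], fingers=[0,0,0,0,0,0,0,0,0,0])

```text
time: 18.1
position: [0.4637, 0.0295, 0.1806]
tool_rot: [[1.0, -0.0, 0.002], [-0.0, -1.0, 0.0], [0.002, -0.0, -1.0]]
wrist_force: [-0.3, 0.1, -0.1]
width: -0.0
```

Run:
```python
from station import ctrl, eyes
from h import *
s=ctrl.state(); print(s['position'],s['wrist_force'],s['time'])
im2,_=eyes.get_image('scene'); a=cv2.imread('pics/scene0.png')
f=lambda x:cv2.resize(x[180:320,240:400],(400,350),interpolation=2)
cv2.imwrite('pics/end.png',np.hstack([f(a),f(im2)]))
im,d=eyes.get_image('top'); c=eyes.get_calibration('top'); cv2.imwrite('pics/endtop.png',im)
_,d0,_=load('top0.npz')
for dd in (d0,d):
    yy,xx=np.nonzero(dd>0); P=pts(c,dd,np.c_[xx,yy])
    for q in [(.498,.339),(.603,.169),(.543,-.048),(.473,-.237)]:
        A=P[(np.hypot(P[:,0]-q[0],P[:,1]-q[1])<.075)&(P[:,2]>.08)&(P[:,2]<.13)]
        zt=np.median(A[:,2]); L=A[abs(A[:,2]-zt)<.005]
        M=L[np.hypot(*(L[:,:2]-L[:,:2].mean(0)).T)<.045]
        co=np.linalg.lstsq(np.c_[M[:,:2]-q,np.ones(len(M))],M[:,2],rcond=None)[0]
        print('zt %.4f n %d'%(zt,len(L)),L[:,:2].mean(0).round(4),'slope',co[:2].round(3))
```

```text
[0.4637474  0.02945482 0.18058764] [-0.29314435  0.12415743 -0.05081483] 18.1
zt 0.0938 n 1380 [0.4981 0.3386] slope [0.001 0.001]
zt 0.0939 n 1313 [0.6029 0.1689] slope [0.001 0.002]
zt 0.0913 n 1343 [ 0.5432 -0.0476] slope [0.    0.005]
zt 0.0965 n 1390 [ 0.4734 -0.2376] slope [-0.001 -0.003]
zt 0.0939 n 1385 [0.4979 0.3386] slope [ 0.003 -0.   ]
zt 0.0898 n 1317 [0.6026 0.169 ] slope [-0.001 -0.004]
zt 0.0917 n 56 [ 0.5922 -0.0511] slope [-0.279  0.037]
zt 0.0964 n 1390 [ 0.4734 -0.2372] slope [0.002 0.   ]
```

View pics/end.png

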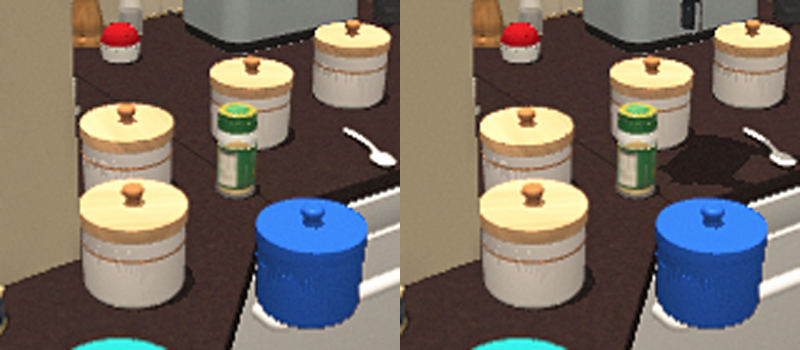

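View pics/endtop.png

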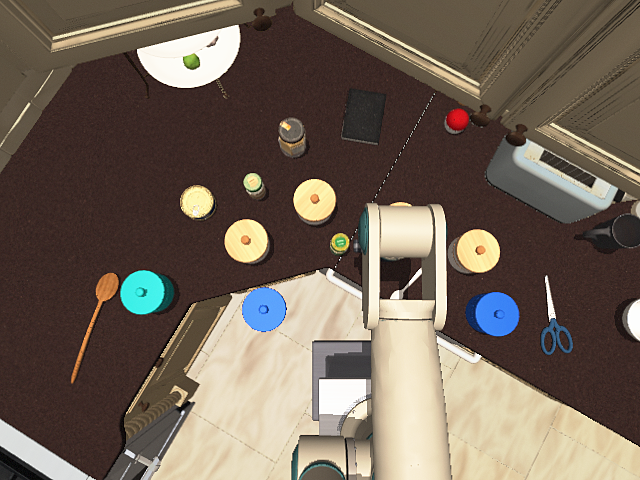

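The loose lid is 4.1 mm lower (0.0939 to 0.0898) and level. The other jars and the bystanders have not moved in the scene view, and the arm is clear at z 0.18 with no contact force. Handing in.

```bash
python3 -c "
from station import order; print(order.finish_job())"
```

```text
the job is handed in; nothing more can be done
None
```

The loose lid is home: it was on the jar at about (0.603, 0.169), and I pushed it down by its knob and handed the job in at about 18 s of the 58 s allowed. No verdict was reported.

- **Finding it:** I pressed the lids near the edge with the closed fingertips. Those at (0.473, -0.237) and (0.543, -0.048) were tight, stopping dead at up to about 9 N. The third gave more than 2.5 mm at about 4 N, visibly tipped in the scene image, and sprang back level. I did not test the fourth jar, at (0.498, 0.339), because the loose one was already found.
- **Pushing it home:** I pressed its knob with up to about 15 N. It slid down about 4 mm and stopped firmly.
- **Last checks:** Depth shows that lid 4.1 mm lower (0.0939 to 0.0898 m) and level within about 0.005 rad. The jars I could measure moved by less than 0.5 mm, and the arm was clear with no contact force.
- **Limits and disagreements:** In the last top view the arm hid the jar at (0.543, -0.048), so its depth fit was not valid. I checked that jar by eye in the scene view, where it looks unmoved, and I checked the bystanders by eye as well. Camera heights read about 1.5 mm higher than where the fingers made contact, which is within the stated calibration error.

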